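# Make up a wheel kit and a foot kit from small-parts stock

### The arm

A 6-joint arm with a two-finger parallel gripper is mounted at the origin on the work surface. World frame = base frame: x ahead of the robot, y to its left, z up, the work surface at z = 0. Lengths are in m, angles in rad, forces in N, time in s.
With the tool pointing down it reaches from about 0.375 to 0.9 m from the base axis. Payload 3.1 kg.
Tool frame: the origin (TCP) lies midway between the tips of the shut fingers; the grasp point (between the pads) lies 19 mm behind it; x points along the fingers, y is the direction in which the jaws open and shut, and the axes are right-handed (so a half turn about x gives the same grasp; the last joint's range is limited). The gripper opens to 87 mm and grips with 3 to 60 N. Pads are 19 mm wide; open, the fingers measure 117 mm over their backs; the gripper's body (75 mm by 190 mm) begins 51 mm behind the grasp point.
Start: joints at [-1.433, 0.527, 1.433, -0, 1.181, -0.178], TCP at [0.195, -0.594, 0.223] pointing down, gripper open.
Joint ranges: [-3.08, 3.08], [-0.75, 2.2], [0.22, 2.44], [-1.43, 4.57], [0, 2.65], [-2.85, 2.85]. Speed limits (rad/s): [2.79, 2.79, 3.14, 3.14, 3.14, 3.14].

### API

Orientations are given as a unit quaternion [w, x, y, z].
In Python, from cell import ctrl gives the robot as it stands.
- The arm moves only by the tool jog_arm, never from a script. Its argument "series" is text: rows parted by semicolons, each of 7 numbers parted by spaces: the turn, a rotation vector about the tool's x, y, z scaled (see below), then the shift along the tool's x, y, z scaled (see below), then the opening, from 0 (shut) to 1 (fully open). A call has 1 to 20 rows; each row is the pose to reach, as a shift and turn from the pose commanded when the call began, along the tool's axes at that moment; what a row does not reach only later rows make up. The controller multiplies each number of a shift by 0.5 m and each number of a turn by 60 degrees. A row lasts 1/10 s, in which the tool goes at most 50 mm and 8.59 degrees, less where a joint would pass 70% of its speed; a pose out of reach is approached as far as the arm can. A call with a number of a shift or a turn outside -1 to 1 is refused whole. A call with a gripper value outside its range is refused whole. The fingers move at their own pace and stop on an object; the grip force is fixed at half the most. Time passes only in rows, so rows that repeat a pose let the fingers close. It gives the time, the measured TCP pose, the force and the opening at its end, in the units of the state.
- ctrl.state(): the state, without advancing time (a new reading comes with each control period).
- ctrl.get_image(name): name is "scene" or "top" or "wrist"; returns the picture (420x560x3 uint8, red, green, blue); there is no depth.
- ctrl.camera_params(name): a dict with "mtx" (3x3 intrinsics, pixels), "distortion" ([k1, k2, p1, p2, k3] as OpenCV has them; the pictures are not rectified), "origin" and "rotation" of the camera in the world; the wrist camera has in their place "T_tool_cam" (4x4, takes a point from camera to tool coordinates, whose origin is the TCP and whose axes are the tool frame's). Camera axes: x right, y up, looking along -z (the intrinsics and any distortion apply to the point x, -y, -z); pixel columns grow to the right and rows downward; lengths in m; the calibration is good to about 2 mm. A picture is of the moment at which its call begins: read the wrist's pose just before it. camera_params takes no time and is no camera call.
- ctrl.finish_job(): hands the job in, once; it reports no verdict.
The state is a dict: "time_s": time; "qpos": joint angles; "dq": joint speeds; "joint_torque": joint torques, N m; "eef_pos": TCP position; "tool_rot": TCP orientation; "wrist_force": force on the tool from outside, world axes, zero at the start; "moment": the same for the moment, N m; "finger_gap": finger opening in m.
Only numpy, scipy, OpenCV 4.12 (cv2) and the standard library are available. Lean on these libraries where they do the work, as an engineer would, in place of code of your own. Each camera call takes 0.05 s, during which the arm holds its last target.

### The job

Make up two spares kits from the parts on the rubber mat, using the two drawers pulled out of the parts cabinet. The wheel kit goes in the divided drawer: the wheel and the long bolt together in the large compartment, and the nut on its own in the small compartment at the handle end; the machine-foot kit goes in the plain drawer: the rubber foot, standing on its flange as it does now, and the short bolt. Lay every part flat on the drawer floor with nothing on top of or leaning on anything else, and leave the bearing, the spanner and the jar where they are.

Things in the scene. Friction and masses are not known exactly. Their poses are not given: they have to be found in the camera images.
- wheel: small trolley wheel lying flat among the stock on the dull green rubber mat (2 mm thick, 310 x 280 mm, fixed): black rubber tyre 56 mm in diameter and 24 mm wide, white plastic hub 26 mm wide with spokes and a 16 mm bore. Grip across the tyre. Origin at the wheel's centre, 13 mm above what it lies on; z along its axis. About 0.11 kg.
- long_bolt: the longer of two bright steel M16 hexagon-head bolts: 90 mm overall, head 24 mm across flats and 10 mm thick, shank 16 mm in diameter and 80 mm long. Lies on its side on the mat, does not roll. Origin on its axis at mid-length, 10 mm above what it lies on; x runs level along the bolt (within 3 degrees) from the head at -x to the tip at +x. About 0.17 kg.
- short_bolt: the shorter of two bright steel M16 hexagon-head bolts: 50 mm overall, head 24 mm across flats and 10 mm thick, shank 16 mm in diameter and 40 mm long. Lies on its side on the mat, does not roll. Origin on its axis at mid-length, 10 mm above what it lies on; x runs level along the bolt (within 6 degrees) from the head at -x to the tip at +x. About 0.11 kg.
- nut: steel hexagon nut, 24 mm across flats, 14 mm high, 16 mm hole, lying flat. Origin at its centre, 7 mm above what it lies on; z along the hole; flats face +y and -y of its frame, the others are 60 degrees apart. About 35 g.
- rubber_foot: black machine foot standing on its flange: flange 50 mm in diameter and 6 mm thick, above it a straight round body 40 mm in diameter, total height 28 mm, a steel washer round a bolt hole in its top. Grip it across the 40 mm body. Origin at the centre of its underside; z up. About 60 g.
- divided_drawer: longer open grey plastic drawer with a cross wall; fixed on the bench. 240 mm long (x), 140 wide (y), 45 high; walls and floor 3 mm thick. Origin: centre of its underside; finger lip at -x, 16 mm beyond the front. Cross wall 37 mm high at x = -30 mm. Inside: small compartment x = -117 to -31.5 mm, large one x = -28.5 to +117 mm, both y = -67 to +67 mm.
- plain_drawer: shorter open grey plastic drawer without a cross wall; fixed on the bench. 150 mm long (x), 140 wide (y), 45 high; walls and floor 3 mm thick, so inside x = -72 to +72 mm, y = -67 to +67 mm. Origin: centre of its underside; finger lip at -x, 16 mm beyond the front.
- bearing: steel ball bearing lying flat on the mat among the stock, 47 mm outside diameter, 20 mm bore, 14 mm thick; not wanted in either kit, leave it where it is. Origin at the centre of its underside.
- spanner: flat steel spanner, 200 mm long, 38 mm wide at its open jaw, 8 mm thick, lying on the bench beyond the mat; leave it where it is. Origin at the middle of its underside, x along it.
- jar: glass jar with a black lid, 60 mm in diameter, 75 mm high, standing on the bench beyond the drawers on the robot's right; leave it where it is. Origin at the centre of its underside.

How it is judged:
By the outcome, as a careful person would: the job done as asked, in the order asked, and still so for the second after the job is handed in, with the robot touching nothing.
It also fails if it takes over 120 s, if anything falls off the work surface, if the arm or the gripper's body presses on something with over 40 N, if the wrist force passes 120 N, or if a joint passes its speed limit or range.

## Working session

There is one attempt and no reset: what is moved stays moved. The work goes in short steps, Python scripts to look and compute and a tool call to move; the robot and the scene stay as the last step left them, time stands still between calls to the robot, and variables do not carry over. Pictures are saved under pics/ and viewed, and the job is handed in when it is done.

Besides the shell and the picture viewer there is one more tool, called after ">>>" by a JSON object that holds its "api" and its "payload". jog_arm: Moves the arm, as the interface text tells. Its arguments: {"type":"object","properties":{"series":{"type":"string"}},"required":["series"]}

```bash
ls; mkdir -p pics
python3 - <<'E'
from cell import ctrl
import cv2
print(ctrl.state())
for n in ["scene","top","wrist"]:
    p=ctrl.camera_params(n); print(n,p)
for n in ["scene","top"]:
    cv2.imwrite(f"pics/{n}0.png",ctrl.get_image(n)[:,:,::-1])
E
```

```text
pics
{'time_s': 0.0, 'qpos': array([-1.43249635e+00,  5.28437140e-01,  1.43392201e+00, -1.20452936e-05,
        1.18136648e+00, -1.78495588e-01]), 'dq': array([ 0.00046881, -0.00081002,  0.00100346,  0.00079501,  0.00011621,
       -0.00081332]), 'joint_torque': array([-1.37560387e-04, -4.40039885e+01, -1.76589417e+01,  6.32290402e-02,
        5.82777383e-02, -1.50769729e-04]), 'eef_pos': array([ 0.19462638, -0.59315057,  0.22158319]), 'tool_rot': array([ 0.11078386,  0.69826527,  0.11229195, -0.69824284]), 'wrist_force': array([-0.54225082, -0.3282431 , -0.19765241]), 'moment': array([0.01613607, 0.03919425, 0.01271004]), 'finger_gap': 0.08721067376593271}
scene {'mtx': array([[521.6403708 ,   0.        , 272.93458996],
       [  0.        , 521.6403708 , 201.02329928],
       [  0.        ,   0.        ,   1.        ]]), 'distortion': array([0.04665383, 0.        , 0.        , 0.        , 0.        ]), 'origin': array([0.98662918, 0.69897496, 0.79055661]), 'rotation': array([0.20750365, 0.09457705, 0.38958137, 0.89231372])}
top {'mtx': array([[389.98355978,   0.        , 271.781594
[... 240 characters left out ...]
 0.89438207]), 'rotation': array([-0.70000257, -0.07146243,  0.05353577,  0.70853613])}
wrist {'mtx': array([[373.42470329,   0.        , 280.00493901],
       [  0.        , 373.42470329, 213.60825951],
       [  0.        ,   0.        ,   1.        ]]), 'distortion': array([-0.04921414,  0.        ,  0.        ,  0.        ,  0.        ]), 'T_tool_cam': array([[-5.02477488e-06,  2.95077675e-01, -9.55473268e-01,
        -1.62173203e-01],
       [ 9.99999814e-01,  5.84644931e-04,  1.75296263e-04,
        -3.25150306e-04],
       [ 6.10338616e-04, -9.55473089e-01, -2.95077623e-01,
        -8.16428428e-02],
       [ 0.00000000e+00,  0.00000000e+00,  0.00000000e+00,
         1.00000000e+00]])}
```

View pics/scene0.png

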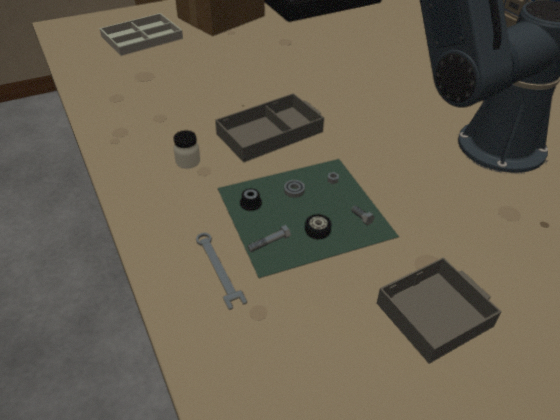

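View pics/top0.png

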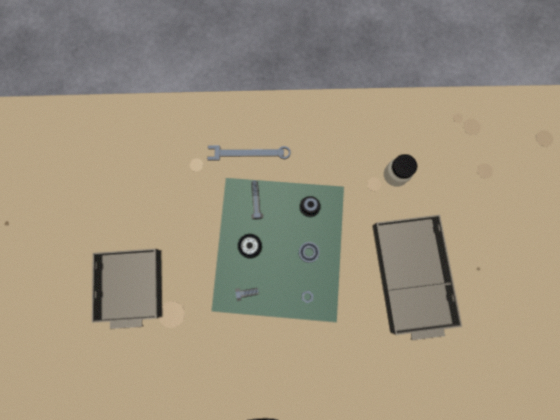

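The top view shows the mat in the middle with the wheel at (250,246), foot (310,206), bearing (309,252), nut (308,297), long bolt (256,200) and short bolt (247,294). The plain drawer is on the left at (128,286) and the divided drawer on the right at (417,275).

```bash
cat > h.py <<'E'
import numpy as np, cv2
from scipy.spatial.transform import Rotation as R
def q2R(q): return R.from_quat([q[1],q[2],q[3],q[0]]).as_matrix()
def campose(ctrl,name,st=None):
    p=ctrl.camera_params(name)
    if name=="wrist":
        T=p["T_tool_cam"]; Rt=q2R(st["tool_rot"])
        return p, Rt@T[:3,3]+st["eef_pos"], Rt@T[:3,:3]
    return p, np.array(p["origin"]), q2R(p["rotation"])
def ray(p,o,Rc,uv,z):
    uv=np.array(uv,float).reshape(-1,1,2)
    n=cv2.undistortPoints(uv,p["mtx"],p["distortion"]).reshape(-1,2)
    d=np.c_[n[:,0],-n[:,1],-np.ones(len(n))]@Rc.T
    z=np.broadcast_to(z,len(n))
    return o+d*((z-o[2])/d[:,2])[:,None]
def proj(p,o,Rc,X):
    c=(np.array(X).reshape(-1,3)-o)@Rc
    c=c*[1,-1,-1]
    return cv2.projectPoints(c.reshape(-1,1,3),np.zeros(3),np.zeros(3),p["mtx"],p["distortion"])[0].reshape(-1,2)
E
python3 - <<'E'
from cell import ctrl
from h import *
im=cv2.imread("pics/top0.png")
cv2.imwrite("pics/topmat.png",cv2.resize(im[170:330,205:355],None,fx=4,fy=3.75,interpolation=cv2.INTER_CUBIC) if 0 else cv2.resize(im[175:325,205:355],(600,600),interpolation=cv2.INTER_CUBIC))
cv2.imwrite("pics/topL.png",cv2.resize(im[235:335,80:180],(600,600),interpolation=cv2.INTER_CUBIC))
cv2.imwrite("pics/topR.png",cv2.resize(im[205:345,360:470],(472,600),interpolation=cv2.INTER_CUBIC))
E
```

```text
(no output)
```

View pics/topmat.png

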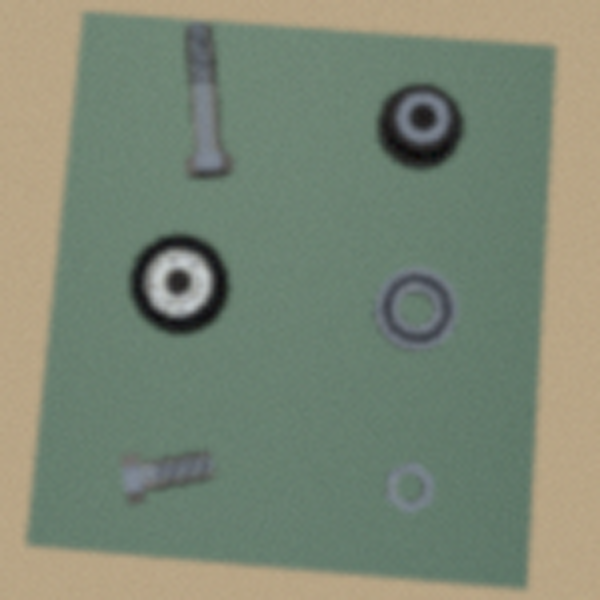

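View pics/topL.png

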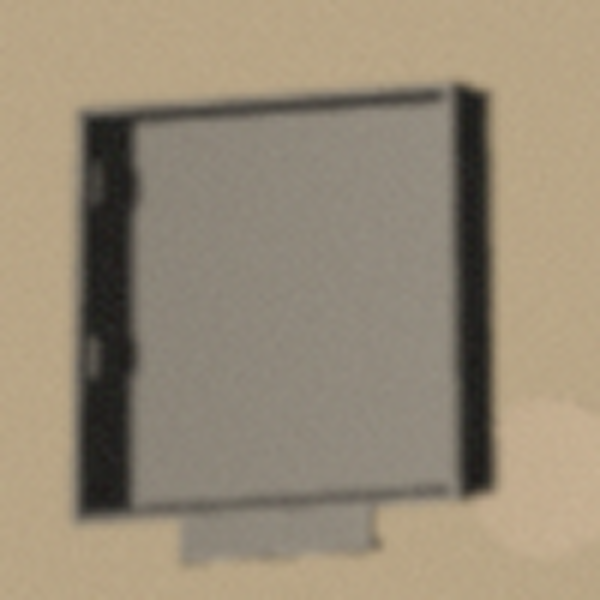

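View pics/topR.png

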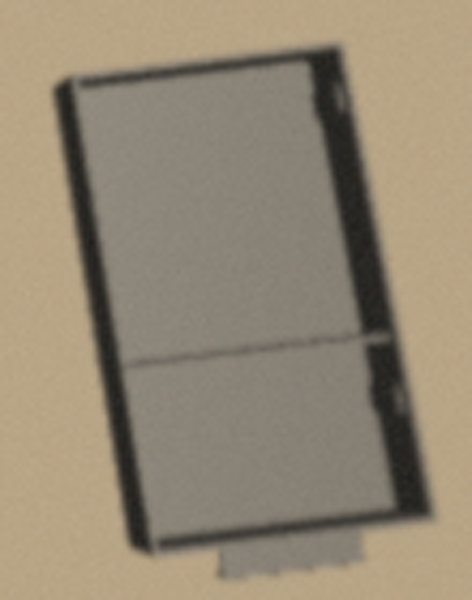

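Run:
```python
from cell import ctrl
from h import *
im=cv2.imread("pics/top0.png")
P=campose(ctrl,"top")
g=lambda uv,z:ray(*P,uv,z)
for nm,c,s,off,L in [("plain",[(80,113),(460,85),(467,493),(80,517)],6,(80,235),.15),("div",[(76,78),(341,45),(432,517),(153,549)],472/110,(360,205),.24)]:
    uv=(np.array(c)+.5)/s+off-.5
    X=g(uv,.045); print(nm,X.round(4).tolist(),"c",X.mean(0).round(4), "x-axis",np.degrees(np.arctan2(*((X[0]+X[1]-X[2]-X[3])[[1,0]]))).round(2),
     "len",[np.linalg.norm(X[i]-X[i-1]).round(4) for i in range(4)])
hsv=cv2.cvtColor(im,cv2.COLOR_BGR2HSV)
green=((hsv[...,0]>60)&(hsv[...,0]<95)&(hsv[...,1]>50)).astype(np.uint8)
cs,_=cv2.findContours(green,cv2.RETR_EXTERNAL,cv2.CHAIN_APPROX_NONE)
m=max(cs,key=cv2.contourArea); hull=cv2.convexHull(m); msk=np.zeros_like(green); cv2.drawContours(msk,[hull],-1,1,-1)
msk=cv2.erode(msk,np.ones((3,3)))
X=g(cv2.boxPoints(cv2.minAreaRect(m)),.002);print("mat",X.round(3).tolist())
ob=((msk==1)&(green==0)).astype(np.uint8)
cs,_=cv2.findContours(ob,cv2.RETR_EXTERNAL,cv2.CHAIN_APPROX_NONE)
for c in cs:
    if cv2.contourArea(c)<25: continue
    (cx,cy),wh,a=cv2.minAreaRect(c); b=cv2.boxPoints(((cx,cy),wh,a))
    M=cv2.moments(c); cen=(M['m10']/M['m00'],M['m01']/M['m00'])
    print(np.round(cen,1),np.round(wh,1),round(a,1),"z.01:",g([(cx,cy),cen],.012)[:,:2].round(4).tolist())
```

```text
plain [[0.5446, 0.4025, 0.045], [0.5533, 0.2617, 0.045], [0.408, 0.2532, 0.045], [0.4004, 0.3925, 0.045]] c [0.4766 0.3275 0.045 ] x-axis 3.68 len [np.float64(0.1445), np.float64(0.1411), np.float64(0.1455), np.float64(0.1395)]
div [[0.6043, -0.2242, 0.045], [0.6195, -0.36, 0.045], [0.3858, -0.3846, 0.045], [0.3721, -0.2485, 0.045]] c [ 0.4954 -0.3043  0.045 ] x-axis 5.99 len [np.float64(0.2335), np.float64(0.1366), np.float64(0.2349), np.float64(0.1368)]
mat [[0.398, -0.073, 0.002], [0.487, -0.08, 0.002], [0.484, -0.137, 0.002], [0.395, -0.129, 0.002]]
[323.9 302.1] [21.1 40.2] 33.7 z.01: [[0.4367, -0.1146], [0.4343, -0.1052]]
```

Run:
```python
from cell import ctrl
from h import *
im=cv2.imread("pics/top0.png")
P=campose(ctrl,"top")
g=lambda uv,z:ray(*P,uv,z)
print(im[220,280],im[300,280],im[200,256],im[300,100])
f=im.astype(int)
green=((f[...,1]-f[...,2]>14)).astype(np.uint8)
green=cv2.medianBlur(green,3)
cs,_=cv2.findContours(green,cv2.RETR_EXTERNAL,cv2.CHAIN_APPROX_NONE)
m=max(cs,key=cv2.contourArea); hull=cv2.convexHull(m); msk=np.zeros_like(green); cv2.drawContours(msk,[hull],-1,1,-1)
X=g(cv2.boxPoints(cv2.minAreaRect(m)),.002);print("mat",X.round(3).tolist())
ob=((msk==1)&(green==0)).astype(np.uint8)
cs,_=cv2.findContours(ob,cv2.RETR_EXTERNAL,cv2.CHAIN_APPROX_NONE)
for c in cs:
    if cv2.contourArea(c)<25: continue
    (cx,cy),wh,a=cv2.minAreaRect(c)
    M=cv2.moments(c); cen=(M['m10']/M['m00'],M['m01']/M['m00'])
    print(np.round(cen,1),np.round(wh,1),round(a,1),g([(cx,cy),cen],.012)[:,:2].round(4).tolist())
```

```text
[117 132 110] [107 122  99] [138 132 123] [37 41 42]
mat [[0.417, 0.144, 0.002], [0.726, 0.122, 0.002], [0.696, -0.168, 0.002], [0.393, -0.13, 0.002]]
[307.  296.2] [11. 10.] 90.0 [[0.4466, -0.0684], [0.4472, -0.0685]]
[245.4 292.9] [12. 23.] 90.0 [[0.4533, 0.0657], [0.4556, 0.0682]]
[308.5 251.9] [20. 19.] 90.0 [[0.5449, -0.0743], [0.5451, -0.0742]]
[249.5 245.6] [24. 23.] 90.0 [[0.5601, 0.059], [0.5609, 0.059]]
[309.6 206. ] [20. 21.] 90.0 [[0.6506, -0.0794], [0.6506, -0.0795]]
[255.7 201. ] [39.5 12.1] 86.9 [[0.6681, 0.0437], [0.6642, 0.0447]]
```

```bash
cat > plan.py <<'E'
import json,os,sys
from h import *
from cell import ctrl
F="cmd.json"
def Rdown(psi):
    x=np.array([0,0,-1.]); y=np.array([np.cos(psi),np.sin(psi),0]); return np.c_[x,y,np.cross(x,y)]
def load():
    d=json.load(open(F)); return np.array(d["p"]),np.array(d["R"])
def save(p,Rm): json.dump({"p":list(p),"R":np.array(Rm).tolist()},open(F,"w"))
def did(row):   # update commanded pose with last typed row
    p,Rm=load(); r=np.array(row,float)
    save(p+Rm@(r[3:6]*.5),Rm@R.from_rotvec(r[:3]*np.pi/3).as_matrix())
def row(pos,psideg,near=True):
    p,Rm=load(); best=None
    for k in (0,180):
        Rt=Rdown(np.radians(psideg+k)); v=R.from_matrix(Rm.T@Rt).as_rotvec()
        if best is None or np.linalg.norm(v)<np.linalg.norm(best): best=v
    s=Rm.T@(np.array(pos)-p)/.5
    print("row",(best*3/np.pi).round(3),s.round(3),"rows>=",max(np.linalg.norm(s)*10,np.degrees(np.linalg.norm(best))/8.59).round(1))
def psi():
    s=ctrl.state();y=q2R(s["tool_rot"])[:,1]; return np.degrees(np.arctan2(y[1],y[0]))
def st():
    s=ctrl.state(); print("t",s["time_s"].__round__(2),"pos",s["eef_pos"].round(4),"psi",psi().round(1),"q",s["qpos"].round(2),"F",s["wrist_force"].round(1),"gap",round(s["finger_gap"],4))
    p,Rm=load(); print("cmd",p.round(4),"err",(s["eef_pos"]-p).round(4))
E
python3 - <<'E'
from plan import *
s=ctrl.state()
Rm=q2R(s["tool_rot"]); print(Rm.round(3))
save([.195,-.594,.223],Rm)
st(); 
row([.56,.059,.16],90)
E
```

```text
[[-0.     0.311 -0.95 ]
 [ 0.002 -0.95  -0.311]
 [-1.    -0.002 -0.   ]]
t 0.1 pos [ 0.1946 -0.5932  0.2217] psi -71.9 q [-1.43  0.53  1.43  0.    1.18 -0.18] F [-0.2 -1.5 -0.7] gap 0.0868
cmd [ 0.195 -0.594  0.223] err [-0.0004  0.0008 -0.0013]
row [ 0.302 -0.     0.002] [ 0.128 -1.013 -1.1  ] rows>= 15.0
```

>>> {"api": "jog_arm", "payload": {"series": "0.1 0 0 0.05 -0.5 -0.55 1;0.2 0 0 0.05 -0.5 -0.55 1;0.302 0 0 0.05 -0.5 -0.55 1;0.302 0 0 0.1 -0.9 -0.98 1;0.302 0 0 0.1 -0.9 -0.98 1;0.302 0 0 0.1 -0.9 -0.98 1;0.302 0 0 0.1 -0.9 -0.98 1;0.302 0 0 0.1 -0.9 -0.98 1;0.302 0 0 0.1 -0.9 -0.98 1;0.302 0 0 0.1 -0.9 -0.98 1;0.302 0 0 0.1 -0.9 -0.98 1;0.302 0 0 0.1 -0.9 -0.98 1;0.302 0 0 0.1 -0.9 -0.98 1;0.302 0 0 0.1 -0.9 -0.98 1;0.302 0 0 0.1 -0.9 -0.98 1;0.302 0 0 0.1 -0.9 -0.98 1;0.302 0 0 0.1 -0.9 -0.98 1;0.302 0 0 0.1 -0.9 -0.98 1"}}

```text
time_s: 1.9
eef_pos: [0.5197, -0.0148, 0.1726]
tool_rot: [0.001, -0.707, 0.001, 0.707]
wrist_force: [-0.4, -0.6, -0.6]
finger_gap: 0.0869
```

Run:
```python
from plan import *
did([.302,0,0,.1,-.9,-.98]); st()
s=ctrl.state(); im=ctrl.get_image("wrist")[:,:,::-1]; cv2.imwrite("pics/w1.png",im)
np.save("w1.npy",np.r_[s["eef_pos"],s["tool_rot"]])
```

```text
t 1.9 pos [ 0.5197 -0.0148  0.1726] psi -90.1 q [-0.24  0.46  1.75 -0.    0.94  1.33] F [-0.4 -0.6 -0.6] gap 0.0869
cmd [ 0.5204 -0.0137  0.174 ] err [-0.0008 -0.0011 -0.0014]
```

View pics/w1.png

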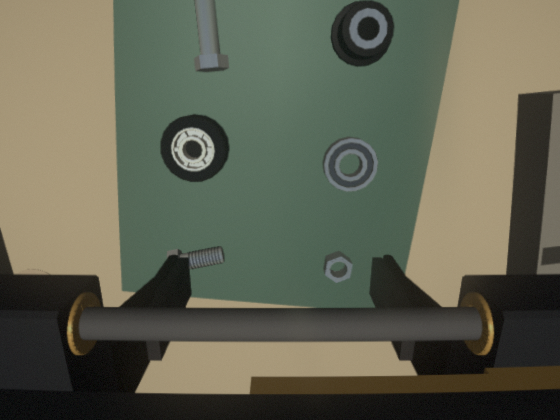

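The wrist view shows the wheel at (195,148), the foot at (363,33), the bearing at (350,163), the nut at (339,269), the long bolt head at (211,62) and the short bolt tip at (206,257).

Run:
```python
from plan import *
im=cv2.imread("pics/w1.png"); a=np.load("w1.npy"); S={"eef_pos":a[:3],"tool_rot":a[3:]}
P=campose(ctrl,"wrist",S)
g=lambda uv,z:ray(*P,uv,z)[:,:2].round(4).tolist()
gray=cv2.cvtColor(im,cv2.COLOR_BGR2GRAY)
def blob(mask,box):
    x0,y0,x1,y1=box; m=np.zeros_like(mask); m[y0:y1,x0:x1]=mask[y0:y1,x0:x1]
    cs,_=cv2.findContours(m.astype(np.uint8),cv2.RETR_EXTERNAL,cv2.CHAIN_APPROX_NONE); c=max(cs,key=cv2.contourArea); return c
c=blob(gray>120,(165,115,225,180)); e=cv2.fitEllipse(c); print("hub",e,g([e[0]],.028))
c=blob(gray<45,(150,105,240,190)); e=cv2.fitEllipse(c); print("tyre",e,g([e[0]],.018))
f=im.astype(int); sat=f.max(2)-f.min(2); 
green=(f[...,1]-f[...,2]>14); green=cv2.medianBlur(green.astype(np.uint8),3)
c=blob(green==0,(320,250,358,288)); h=cv2.approxPolyDP(cv2.convexHull(c),2.0,True)[:,0]; print("nut",h.tolist(),cv2.contourArea(c)); print(g(h,.016)); print(g([cv2.minEnclosingCircle(c)[0]],.010))
c=blob(green==0,(325,0,400,75)); e=cv2.fitEllipse(c); print("foot",e,g([e[0]],.012))
c=blob(gray>100,(340,5,395,55)); e=cv2.fitEllipse(c); print("washer",e,g([e[0]],.030))
cv2.imwrite("pics/nut1.png",cv2.resize(im[235:300,300:380],None,fx=7,fy=7,interpolation=cv2.INTER_CUBIC))
# mat/drawer
```

```text
hub ((192.3376007080078, 148.99093627929688), (40.926753997802734, 43.660465240478516), 138.54246520996094) [[0.562, 0.0574]]
tyre ((194.34344482421875, 147.44744873046875), (65.08185577392578, 66.68785095214844), 106.61312103271484) [[0.562, 0.0579]]
nut [[340, 251], [349, 258], [351, 270], [349, 277], [335, 282], [324, 273], [323, 266], [326, 255]] 657.5
[[0.4664, -0.0697], [0.4593, -0.0784], [0.447, -0.081], [0.4398, -0.0795], [0.4346, -0.0664], [0.4441, -0.0556], [0.4513, -0.0544], [0.4624, -0.0569]]
[[0.4482, -0.0689]]
foot ((361.8969421386719, 32.38322830200195), (60.606163024902344, 68.32599639892578), 30.11739730834961) [[0.6524, -0.0799]]
washer ((367.9986877441406, 28.023603439331055), (35.96135711669922, 38.90772247314453), 16.98447036743164) [[0.6526, -0.0807]]
```

View pics/nut1.png

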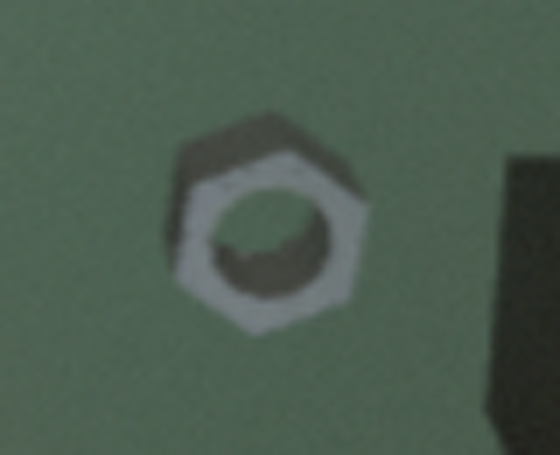

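Run:
```python
from plan import *
im=cv2.imread("pics/w1.png"); a=np.load("w1.npy"); S={"eef_pos":a[:3],"tool_rot":a[3:]}
P=campose(ctrl,"wrist",S)
h=(np.array([(290,150),(368,205),(350,300),(258,335),(175,278),(190,185)])+.5)/7+[300,235]-.5
X=ray(*P,h,.016)[:,:2]; print(X.mean(0)); d=np.roll(X,-1,0)-X; print(np.linalg.norm(d,axis=1).round(4),(np.degrees(np.arctan2(d[:,1],d[:,0]))%60).round(1))
row([.5627,.059,.0085],-90)
row([.5627,.059,.06],-90)
```

```text
[ 0.44787722 -0.06904881]
[0.0135 0.0141 0.0133 0.0144 0.0137 0.014 ] [53.5 53.4 53.  53.4 53.6 50.9]
row [0.    0.    0.002] [ 0.331 -0.145 -0.085] rows>= 3.7
row [0.    0.    0.002] [ 0.228 -0.145 -0.085] rows>= 2.8
```

>>> {"api": "jog_arm", "payload": {"series": "0 0 0 0.1 -0.145 -0.085 1;0 0 0 0.2 -0.145 -0.085 1;0 0 0 0.25 -0.145 -0.085 1;0 0 0 0.3 -0.145 -0.085 1;0 0 0 0.331 -0.145 -0.085 1;0 0 0 0.331 -0.145 -0.085 1;0 0 0 0.331 -0.145 -0.085 0;0 0 0 0.331 -0.145 -0.085 0;0 0 0 0.331 -0.145 -0.085 0;0 0 0 0.331 -0.145 -0.085 0;0 0 0 0.331 -0.145 -0.085 0;0 0 0 0.331 -0.145 -0.085 0"}}

```text
time_s: 3.15
eef_pos: [0.563, 0.0587, 0.0078]
tool_rot: [0.0, 0.708, 0.0, -0.707]
wrist_force: [-0.1, -1.4, 4.5]
finger_gap: 0.0552
```

Run:
```python
from plan import *
did([0,0,0,.331,-.145,-.085]); st()
row([.5625,.059,.13],-90)
row([.537,-.278,.13],-40)
```

```text
t 3.15 pos [0.563  0.0587 0.0078] psi -90.0 q [-0.09  0.77  1.72 -0.    0.64  1.48] F [-0.1 -1.4  4.5] gap 0.0552
cmd [0.5629 0.0592 0.0087] err [ 0.0001 -0.0004 -0.0008]
row [0.    0.    0.002] [-0.243 -0.     0.001] rows>= 2.4
row [-0.833 -0.001  0.002] [-0.244  0.674  0.052] rows>= 7.2
```

>>> {"api": "jog_arm", "payload": {"series": "0 0 0 -0.06 0 0 0;0 0 0 -0.16 0 0 0;0 0 0 -0.24 0.03 0 0;-0.1 0 0 -0.24 0.1 0.01 0;-0.2 0 0 -0.24 0.18 0.01 0;-0.32 0 0 -0.24 0.27 0.02 0;-0.45 0 0 -0.24 0.36 0.03 0;-0.58 0 0 -0.24 0.45 0.04 0;-0.7 0 0 -0.24 0.53 0.05 0;-0.8 0 0 -0.24 0.6 0.05 0;-0.833 0 0 -0.24 0.65 0.05 0;-0.833 0 0 -0.24 0.674 0.05 0;-0.833 0 0 -0.24 0.674 0.05 0"}}

```text
time_s: 4.45
eef_pos: [0.5376, -0.2793, 0.1268]
tool_rot: [0.298, 0.641, 0.298, -0.641]
wrist_force: [0.4, 0.9, -0.4]
finger_gap: 0.0552
```

Run:
```python
from plan import *
did([-.833,0,0,-.24,.674,.05]); st()
row([.537,-.278,.16],6)
```

```text
t 4.45 pos [ 0.5376 -0.2793  0.1268] psi -40.2 q [-0.66  0.62  1.57  0.    0.95  0.04] F [ 0.4  0.9 -0.4] gap 0.0552
cmd [ 0.5381 -0.2781  0.128 ] err [-0.0004 -0.0013 -0.0013]
row [-0.767 -0.002  0.001] [-0.064 -0.002  0.001] rows>= 5.4
```

>>> {"api": "jog_arm", "payload": {"series": "-0.12 0 0 -0.03 0 0 0;-0.25 0 0 -0.06 0 0 0;-0.38 0 0 -0.06 0 0 0;-0.52 0 0 -0.06 0 0 0;-0.65 0 0 -0.06 0 0 0;-0.75 0 0 -0.06 0 0 0;-0.767 0 0 -0.06 0 0 0;-0.767 0 0 -0.06 0 0 0"}}

```text
time_s: 5.25
eef_pos: [0.5377, -0.2764, 0.1569]
tool_rot: [0.525, 0.473, 0.526, -0.473]
wrist_force: [-0.1, -0.8, 0.1]
finger_gap: 0.0553
```

Run:
```python
from plan import *
did([-.767,0,0,-.06,0,0]); st()
s=ctrl.state(); im=ctrl.get_image("wrist")[:,:,::-1]; cv2.imwrite("pics/w2.png",im)
np.save("w2.npy",np.r_[s["eef_pos"],s["tool_rot"]])
```

```text
t 5.25 pos [ 0.5377 -0.2764  0.1569] psi 6.0 q [-0.66  0.58  1.55  0.    1.02 -0.76] F [-0.1 -0.8  0.1] gap 0.0553
cmd [ 0.5381 -0.2781  0.158 ] err [-0.0004  0.0017 -0.0012]
```

View pics/w2.png

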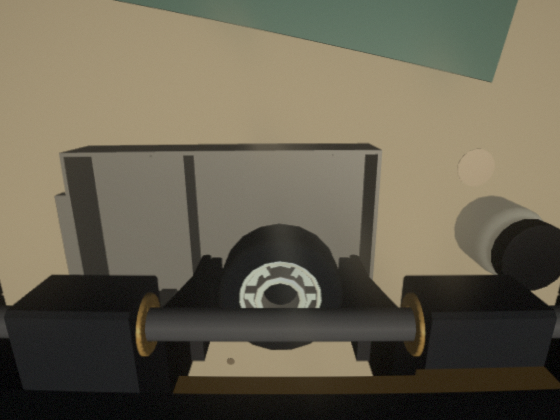

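Run:
```python
from plan import *
im=cv2.imread("pics/w2.png"); a=np.load("w2.npy")
cv2.imwrite("pics/w2z.png",cv2.resize(im[130:280,50:400],(800,343),interpolation=cv2.INTER_CUBIC))
```

```text
(no output)
```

View pics/w2z.png

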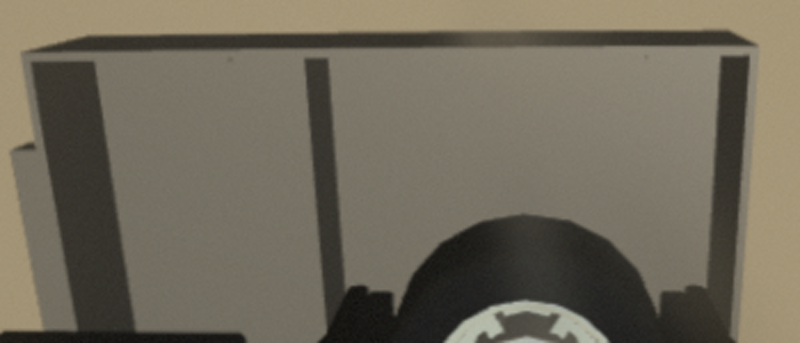

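Run:
```python
from plan import *
a=np.load("w2.npy"); S={"eef_pos":a[:3],"tool_rot":a[3:]}
P=campose(ctrl,"wrist",S)
h=(np.array([(23,50),(757,43)])+.5)/(800/350)+[50,130]-.5
X=ray(*P,h,.045)[:,:2]; d=X[1]-X[0]; L=np.linalg.norm(d); th=np.arctan2(d[1],d[0]); print(X,L,np.degrees(th))
n=np.array([np.sin(th),-np.cos(th)]); c=X.mean(0)+.07*n; print("centre",c)
Pt=campose(ctrl,"top"); im=cv2.imread("pics/top0.png")
for cc,t in((c,th),(np.array([.4954,-.3043]),np.radians(6))):
    u=np.array([np.cos(t),np.sin(t)]);v=np.array([-u[1],u[0]])
    Q=[np.r_[cc+a*u+b*v,.045] for a,b in((.12,.07),(.12,-.07),(-.12,-.07),(-.12,.07))]
    px=proj(*Pt,Q); print(((px+.5-[360,205])*472/110).round(0).tolist())
tgt=lambda x,y:(c+np.array([[np.cos(th),-np.sin(th)],[np.sin(th),np.cos(th)]])@[x,y])
print(tgt(.044,.022),tgt(.044,-.036),tgt(-.074,0))
```

```text
[[ 0.36993799 -0.24814502]
 [ 0.60635843 -0.22183264]] 0.23788015160935239 6.350593071690906
centre [ 0.49589105 -0.30455929]
[[71.0, 73.0], [343.0, 39.0], [439.0, 520.0], [153.0, 556.0]]
[[72.0, 73.0], [344.0, 40.0], [437.0, 523.0], [151.0, 557.0]]
[ 0.53718759 -0.27782736] [ 0.54360308 -0.33547145] [ 0.42234514 -0.31274457]
```

Run:
```python
from plan import *
st(); row([.5375,-.279,.0105],6)
```

```text
t 5.3 pos [ 0.5378 -0.2768  0.1569] psi 6.0 q [-0.66  0.58  1.55  0.    1.02 -0.76] F [-0.2 -0.  -0.3] gap 0.0553
cmd [ 0.5381 -0.2781  0.158 ] err [-0.0003  0.0014 -0.0011]
row [ 0.    -0.002  0.   ] [ 0.295 -0.001  0.002] rows>= 3.0
```

>>> {"api": "jog_arm", "payload": {"series": "0 0 0 0.08 0 0.002 0;0 0 0 0.17 0 0.002 0;0 0 0 0.23 0 0.002 0;0 0 0 0.27 0 0.002 0;0 0 0 0.29 0 0.002 0;0 0 0 0.295 0 0.002 0;0 0 0 0.295 0 0.002 0;0 0 0 0.295 0 0.002 0.75;0 0 0 0.295 0 0.002 0.75;0 0 0 0.295 0 0.002 0.75;0 0 0 0.295 0 0.002 0.75;0 0 0 0.25 0 0.002 0.75;0 0 0 0.2 0 0.002 0.75;0 0 0 0.12 0 0.002 0.75;0 0 0 0.04 0 0.002 0.75;0 0 0 0 0 0.002 1"}}

```text
time_s: 6.9
eef_pos: [0.5394, -0.2802, 0.1609]
tool_rot: [0.528, 0.473, 0.523, -0.473]
wrist_force: [0.0, 0.1, -0.0]
finger_gap: 0.0686
```

Run:
```python
from plan import *
did([0,0,0,0,0,.002]); st(); row([.6,-.02,.17],-52)
```

```text
t 6.9 pos [ 0.5394 -0.2802  0.1609] psi 6.0 q [-0.66  0.58  1.54  0.    1.02 -0.77] F [ 0.   0.1 -0. ] gap 0.0686
cmd [ 0.5382 -0.2791  0.158 ] err [ 0.0012 -0.0011  0.0029]
row [ 0.967 -0.002  0.001] [-0.023  0.177 -0.502] rows>= 6.8
```

>>> {"api": "jog_arm", "payload": {"series": "0.14 0 0 -0.02 0.02 -0.07 1;0.28 0 0 -0.02 0.05 -0.15 1;0.42 0 0 -0.02 0.08 -0.23 1;0.56 0 0 -0.02 0.11 -0.31 1;0.7 0 0 -0.02 0.14 -0.4 1;0.84 0 0 -0.02 0.17 -0.48 1;0.967 0 0 -0.02 0.177 -0.5 1;0.967 0 0 -0.02 0.177 -0.5 1"}}

```text
time_s: 7.7
eef_pos: [0.5998, -0.0188, 0.1672]
tool_rot: [0.232, 0.668, 0.232, -0.668]
wrist_force: [-0.3, -0.4, -0.3]
finger_gap: 0.087
```

Run:
```python
from plan import *
did([.967,0,0,-.02,.177,-.5]); st(); row([.6,.025,.17],-90)
```

```text
t 7.7 pos [ 0.5998 -0.0188  0.1672] psi -51.8 q [-0.22  0.56  1.55  0.    1.03  0.69] F [-0.3 -0.4 -0.3] gap 0.087
cmd [ 0.5999 -0.0212  0.1685] err [-0.0002  0.0024 -0.0013]
row [ 0.633 -0.     0.002] [-0.003 -0.073 -0.057] rows>= 4.4
```

>>> {"api": "jog_arm", "payload": {"series": "0.14 0 0 0 -0.03 -0.02 1;0.28 0 0 0 -0.06 -0.04 1;0.42 0 0 0 -0.073 -0.057 1;0.56 0 0 0 -0.073 -0.057 1;0.633 0 0 0 -0.073 -0.057 1;0.633 0 0 0 -0.073 -0.057 1;0.633 0 0 0 -0.073 -0.057 1"}}

```text
time_s: 8.4
eef_pos: [0.5995, 0.024, 0.1671]
tool_rot: [-0.001, -0.707, -0.001, 0.707]
wrist_force: [0.6, 0.1, 0.0]
finger_gap: 0.0868
```

Run:
```python
from plan import *
did([.633,0,0,0,-.073,-.057]); st()
s=ctrl.state(); im=ctrl.get_image("wrist")[:,:,::-1]; cv2.imwrite("pics/w3.png",im)
np.save("w3.npy",np.r_[s["eef_pos"],s["tool_rot"]])
cv2.imwrite("pics/t3.png",ctrl.get_image("top")[:,:,::-1])
```

```text
t 8.4 pos [0.5995 0.024  0.1671] psi -89.8 q [-0.15  0.56  1.55 -0.    1.03  1.42] F [0.6 0.1 0. ] gap 0.0868
cmd [0.5999 0.0251 0.1686] err [-0.0004 -0.0011 -0.0015]
```

View pics/w3.png

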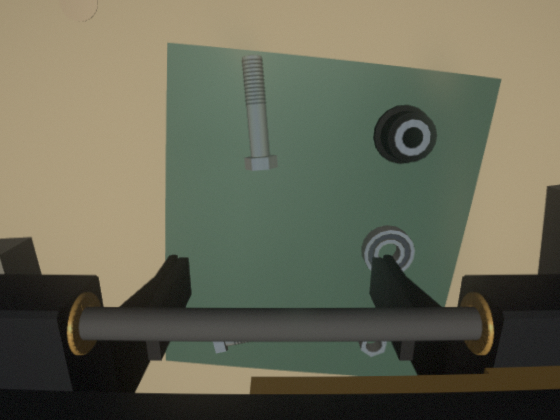

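View pics/t3.png

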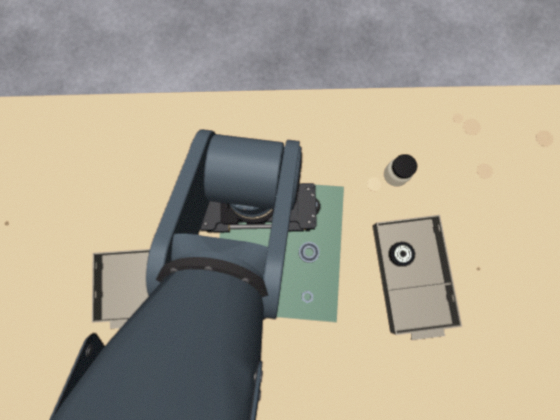

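The wheel now sits in the large compartment at (402,253) in the top view. The wrist view shows the long bolt with its tip at (252,58) and its head at (261,163).

Run:
```python
from plan import *
im=cv2.imread("pics/w3.png"); a=np.load("w3.npy"); S={"eef_pos":a[:3],"tool_rot":a[3:]}
P=campose(ctrl,"wrist",S)
f=im.astype(int); gr=cv2.medianBlur((f[...,1]-f[...,2]>14).astype(np.uint8),3)
m=(gr==0)
L=[]
for r in range(56,176,6):
    xs=np.where(m[r,225:300])[0]+225
    if len(xs): print(r,xs.min(),xs.max(),end="; "); L.append((r,xs.min(),xs.max()))
print()
pts=np.array([((l+h)/2,r) for r,l,h in L if 64<r<150])
z=np.interp(pts[:,1],[56,160],[.010,.0138])
X=ray(*P,pts,z)[:,:2]; k=np.polyfit(X[:,0],X[:,1],1); print("axis angle",np.degrees(np.arctan(k[0])))
xt=ray(*P,[(252.5,57)],.014)[0]; xh=ray(*P,[(261,170)],.012)[0]; xh2=ray(*P,[(261,156)],.025)[0]; print("tip",xt,"head end",xh, "underhead top",xh2, "fit y at .625,.70",np.polyval(k,[.625,.70]))
Pt=campose(ctrl,"top"); it=cv2.imread("pics/t3.png"); g=cv2.cvtColor(it,cv2.COLOR_BGR2GRAY)
mm=np.zeros_like(g); mm[235:272,385:420]=(g[235:272,385:420]<60); cs,_=cv2.findContours(mm,cv2.RETR_EXTERNAL,cv2.CHAIN_APPROX_NONE)
c=max(cs,key=cv2.contourArea); e=cv2.minEnclosingCircle(c); print("wheel",e,ray(*Pt,[e[0]],.018))
```

```text
56 233 262; 62 240 262; 68 242 263; 74 242 263; 80 243 264; 86 244 264; 92 245 264; 98 245 265; 104 246 265; 110 247 265; 116 247 266; 122 248 267; 128 248 267; 134 249 267; 140 249 268; 146 250 268; 152 250 269; 158 244 276; 164 245 277; 170 250 255; 
axis angle 4.379567059518895
tip [0.71286236 0.04635325 0.014     ] head end [0.62220215 0.0408033  0.012     ] underhead top [0.63615752 0.03999953 0.025     ] fit y at .625,.70 [0.04070196 0.04644599]
wheel ((401.3787841796875, 253.51515197753906), 12.631824493408203) [[ 0.53849562 -0.28028803  0.018     ]]
```

Run:
```python
import cv2
im=cv2.imread("pics/w3.png");cv2.imwrite("pics/w3z.png",cv2.resize(im[45:185,210:310],(430,600),interpolation=cv2.INTER_CUBIC))
```

```text
(no output)
```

View pics/w3z.png

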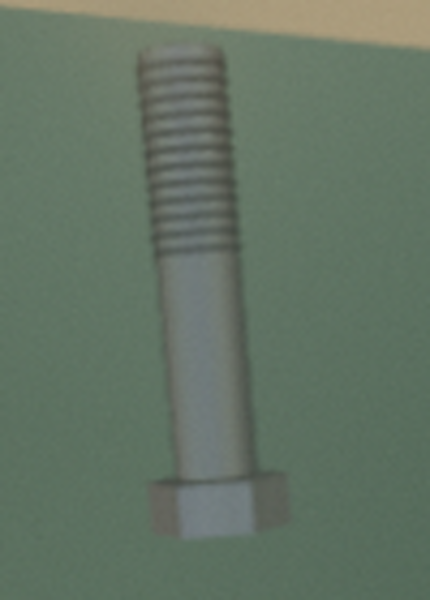

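Run:
```python
from plan import *
st(); row([.6633,.0446,.0063],-85.6)
```

```text
t 8.5 pos [0.5995 0.0243 0.1671] psi -89.9 q [-0.15  0.56  1.55 -0.    1.03  1.42] F [0.6 0.5 0.9] gap 0.0871
cmd [0.5999 0.0251 0.1686] err [-0.0004 -0.0007 -0.0015]
row [-0.073  0.     0.002] [ 0.325 -0.038 -0.127] rows>= 3.5
```

>>> {"api": "jog_arm", "payload": {"series": "-0.073 0 0 0.06 -0.038 -0.08 1;-0.073 0 0 0.14 -0.038 -0.127 1;-0.073 0 0 0.22 -0.038 -0.127 1;-0.073 0 0 0.28 -0.038 -0.127 1;-0.073 0 0 0.31 -0.038 -0.127 0.7;-0.073 0 0 0.325 -0.038 -0.127 0.5;-0.073 0 0 0.325 -0.038 -0.127 0.4;-0.073 0 0 0.325 -0.038 -0.127 0;-0.073 0 0 0.325 -0.038 -0.127 0;-0.073 0 0 0.325 -0.038 -0.127 0;-0.073 0 0 0.325 -0.038 -0.127 0;-0.073 0 0 0.325 -0.038 -0.127 0;-0.073 0 0 0.325 -0.038 -0.127 0"}}

```text
time_s: 9.8
eef_pos: [0.6632, 0.0442, 0.0048]
tool_rot: [0.027, 0.707, 0.027, -0.706]
wrist_force: [0.2, -0.4, -0.8]
finger_gap: 0.0229
```

>>> {"api": "jog_arm", "payload": {"series": "0 0 0 0 0 0 0;0 0 0 0 0 0 0;0 0 0 0 0 0 0"}}

```text
time_s: 10.1
eef_pos: [0.6632, 0.0441, 0.0046]
tool_rot: [0.027, 0.707, 0.027, -0.707]
wrist_force: [-0.7, -0.1, 0.4]
finger_gap: 0.0153
```

Run:
```python
from plan import *
did([-.073,0,0,.325,-.038,-.127]); st(); row([.522,-.3385,.12],-83.8)
```

```text
t 10.1 pos [0.6632 0.0441 0.0046] psi -85.6 q [-0.1   0.86  1.46 -0.    0.83  1.39] F [-0.7 -0.1  0.4] gap 0.0153
cmd [0.6634 0.0444 0.0061] err [-0.0002 -0.0004 -0.0015]
row [-0.03   0.     0.002] [-0.229  0.741  0.341] rows>= 8.5
```

>>> {"api": "jog_arm", "payload": {"series": "0 0 0 -0.04 0 0 0;0 0 0 -0.11 0 0 0;0 0 0 -0.19 0 0 0;0 0 0 -0.229 0.04 0.02 0;-0.03 0 0 -0.229 0.1 0.05 0;-0.03 0 0 -0.229 0.18 0.08 0;-0.03 0 0 -0.229 0.26 0.12 0;-0.03 0 0 -0.229 0.35 0.16 0;-0.03 0 0 -0.229 0.44 0.2 0;-0.03 0 0 -0.229 0.53 0.24 0;-0.03 0 0 -0.229 0.61 0.28 0;-0.03 0 0 -0.229 0.68 0.31 0;-0.03 0 0 -0.229 0.72 0.33 0;-0.03 0 0 -0.229 0.741 0.341 0;-0.03 0 0 -0.229 0.741 0.341 0;-0.03 0 0 -0.229 0.741 0.341 0"}}

```text
time_s: 11.7
eef_pos: [0.5216, -0.3371, 0.1187]
tool_rot: [-0.038, -0.706, -0.039, 0.706]
wrist_force: [0.1, 0.0, -1.6]
finger_gap: 0.0152
```

Run:
```python
from plan import *
did([-.03,0,0,-.229,.741,.341]); st()
s=ctrl.state(); im=ctrl.get_image("wrist")[:,:,::-1]; cv2.imwrite("pics/w4.png",im)
np.save("w4.npy",np.r_[s["eef_pos"],s["tool_rot"]])
```

```text
t 11.7 pos [ 0.5216 -0.3371  0.1187] psi -83.8 q [-0.75  0.65  1.53  0.    0.96  0.71] F [ 0.1  0.  -1.6] gap 0.0152
cmd [ 0.5219 -0.3383  0.1199] err [-0.0003  0.0012 -0.0012]
```

View pics/w4.png

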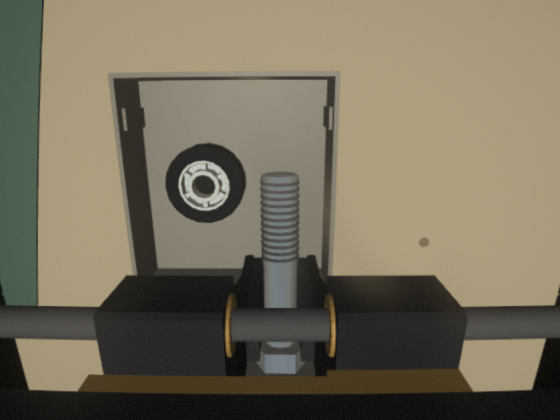

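The bolt is held in line with the drawer. The wheel is at (206,183), and the far rim corners are at (112,76) and (339,73).

Run:
```python
from plan import *
a=np.load("w4.npy"); S={"eef_pos":a[:3],"tool_rot":a[3:]}
P=campose(ctrl,"wrist",S)
X=ray(*P,[(112,76),(339,73),(205,184),(206,183)],[.045,.045,.029,.019])[:,:2]; print(X)
d=X[0]-X[1]; print(np.linalg.norm(d),np.degrees(np.arctan2(-d[0],d[1])))
th=np.radians(6.2);u=np.array([np.cos(th),np.sin(th)]);v=np.array([-u[1],u[0]])
c=(X[0]+X[1])/2-.12*u; print("c",c)
for q in X[2:]: print("wheel in drawer",(q-c)@u,(q-c)@v)
q=S["eef_pos"][:2]; print("tcp",(q-c)@u,(q-c)@v)
st(); row([.522,-.340,.0075],-83.8)
```

```text
[[ 0.60559576 -0.2254865 ]
 [ 0.62128455 -0.36111698]
 [ 0.54094453 -0.28229037]
 [ 0.53930092 -0.28115118]]
0.13653484507672398 6.598251930173324
c [ 0.49414204 -0.30626166]
wheel in drawer 0.049117618167638405 0.018776441971130407
wheel in drawer 0.04760666048837361 0.020086486341954368
tcp 0.023983456192248648 -0.03359879190910038
t 11.75 pos [ 0.5218 -0.3366  0.1188] psi -83.7 q [-0.75  0.65  1.53  0.    0.96  0.71] F [ 0.2  0.3 -0.6] gap 0.0152
cmd [ 0.5219 -0.3383  0.1199] err [-0.      0.0017 -0.0011]
row [0.    0.    0.002] [0.225 0.004 0.   ] rows>= 2.2
```

>>> {"api": "jog_arm", "payload": {"series": "0 0 0 0.06 0.004 0 0;0 0 0 0.12 0.004 0 0;0 0 0 0.17 0.004 0 0;0 0 0 0.2 0.004 0 0;0 0 0 0.218 0.004 0 0;0 0 0 0.225 0.004 0 0;0 0 0 0.225 0.004 0 0;0 0 0 0.225 0.004 0 0;0 0 0 0.225 0.004 0 0.25;0 0 0 0.225 0.004 0 0.25;0 0 0 0.225 0.004 0 0.25;0 0 0 0.2 0.004 0 0.25;0 0 0 0.15 0.004 0 0.25;0 0 0 0.08 0.004 0 0.25;0 0 0 0 0.004 0 0.4"}}

```text
time_s: 13.25
eef_pos: [0.5212, -0.3399, 0.1202]
tool_rot: [-0.038, -0.706, -0.039, 0.707]
wrist_force: [0.6, 0.4, 0.2]
finger_gap: 0.0249
```

Run:
```python
from plan import *
did([0,0,0,0,.004,0]); st()
s=ctrl.state(); im=ctrl.get_image("wrist")[:,:,::-1]; cv2.imwrite("pics/w5.png",im)
row([.448,-.068,.15],-96.8)
```

```text
t 13.25 pos [ 0.5212 -0.3399  0.1202] psi -83.8 q [-0.76  0.65  1.53 -0.    0.97  0.71] F [0.6 0.4 0.2] gap 0.0249
cmd [ 0.5221 -0.3403  0.1199] err [-0.0009  0.0004  0.0003]
row [0.217 0.    0.002] [-0.059 -0.558  0.088] rows>= 5.7
```

View pics/w5.png

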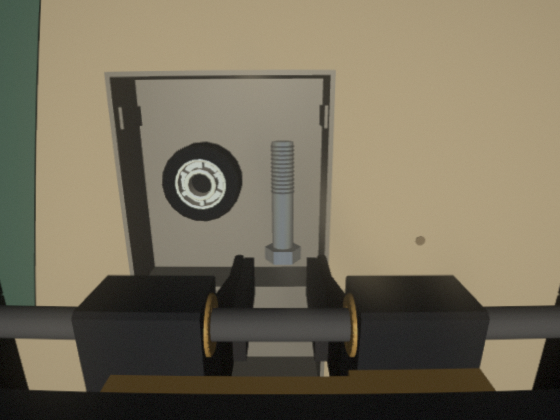

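>>> {"api": "jog_arm", "payload": {"series": "0.03 0 0 -0.03 -0.05 0.01 0.5;0.06 0 0 -0.059 -0.13 0.02 0.6;0.1 0 0 -0.059 -0.22 0.04 0.6;0.14 0 0 -0.059 -0.31 0.05 0.6;0.18 0 0 -0.059 -0.4 0.07 0.6;0.217 0 0 -0.059 -0.48 0.08 0.6;0.217 0 0 -0.059 -0.53 0.088 0.6;0.217 0 0 -0.059 -0.558 0.088 0.6;0.217 0 0 -0.059 -0.558 0.088 0.6;0.217 0 0 -0.059 -0.558 0.088 0.6"}}

```text
time_s: 14.3
eef_pos: [0.4493, -0.0687, 0.1491]
tool_rot: [-0.041, 0.707, -0.042, -0.705]
wrist_force: [0.3, 0.0, -0.9]
finger_gap: 0.0519
```

Run:
```python
from plan import *
did([.217,0,0,-.059,-.558,.088]); st()
s=ctrl.state(); im=ctrl.get_image("wrist")[:,:,::-1]; cv2.imwrite("pics/w6.png",im)
np.save("w6.npy",np.r_[s["eef_pos"],s["tool_rot"]])
row([.4483,-.0685,.006],-96.8)
```

```text
t 14.3 pos [ 0.4493 -0.0687  0.1491] psi -96.8 q [-0.4   0.42  1.93 -0.    0.79  1.29] F [ 0.3  0.  -0.9] gap 0.0519
cmd [ 0.4482 -0.0677  0.1499] err [ 0.0011 -0.001  -0.0009]
row [-0.     0.     0.002] [ 0.288  0.002 -0.001] rows>= 2.9
```

View pics/w6.png

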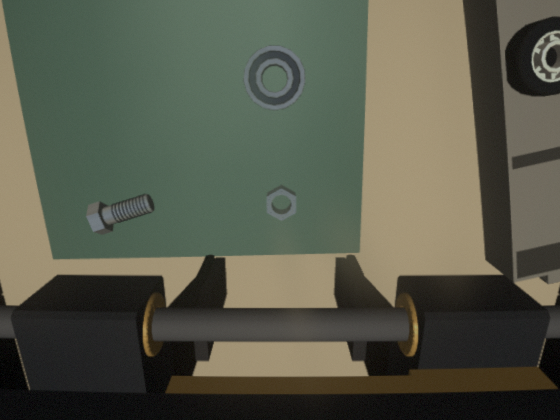

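Run:
```python
from plan import *
im=cv2.imread("pics/w6.png"); a=np.load("w6.npy"); S={"eef_pos":a[:3],"tool_rot":a[3:]}
P=campose(ctrl,"wrist",S)
print(ray(*P,[(281.5,204),(281,202)],[.016,.009]))
cv2.imwrite("pics/w6z.png",np.hstack([cv2.resize(im[180:230,255:305],(400,400),interpolation=3),cv2.resize(im[180:240,80:160],(400,300),interpolation=3)[:400].copy() if 0 else cv2.copyMakeBorder(cv2.resize(im[180:240,80:160],(400,300),interpolation=3),0,100,0,0,0)]))
```

```text
[[ 0.44806699 -0.06951032  0.016     ]
 [ 0.44790862 -0.06910367  0.009     ]]
```

View pics/w6z.png

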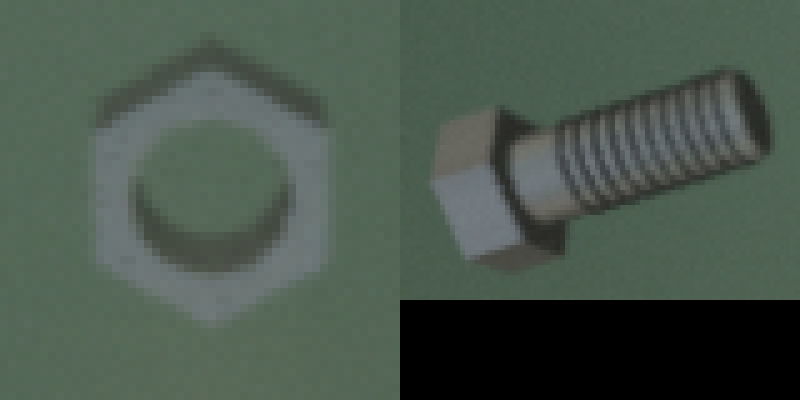

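>>> {"api": "jog_arm", "payload": {"series": "0 0 0 0.08 0.002 0 0.6;0 0 0 0.17 0.002 0 0.6;0 0 0 0.23 0.002 0 0.6;0 0 0 0.27 0.002 0 0.6;0 0 0 0.288 0.002 0 0.6;0 0 0 0.288 0.002 0 0.6;0 0 0 0.288 0.002 0 0;0 0 0 0.288 0.002 0 0;0 0 0 0.288 0.002 0 0;0 0 0 0.288 0.002 0 0;0 0 0 0.288 0.002 0 0;0 0 0 0.288 0.002 0 0;0 0 0 0.288 0.002 0 0"}}

```text
time_s: 15.65
eef_pos: [0.4481, -0.0689, 0.0049]
tool_rot: [-0.042, 0.706, -0.042, -0.706]
wrist_force: [0.9, -0.7, 6.3]
finger_gap: 0.0236
```

Run:
```python
from plan import *
did([0,0,0,.288,.002,0]); st()
row([.4216,-.3145,.12],-83.8)
```

```text
t 15.65 pos [ 0.4481 -0.0689  0.0049] psi -96.8 q [-0.4   0.72  2.01 -0.    0.41  1.29] F [ 0.9 -0.7  6.3] gap 0.0236
cmd [ 0.448  -0.0685  0.0059] err [ 0.     -0.0004 -0.001 ]
row [-0.217  0.     0.002] [-0.229  0.494 -0.006] rows>= 5.4
```

>>> {"api": "jog_arm", "payload": {"series": "0 0 0 -0.04 0 0 0;0 0 0 -0.11 0 0 0;0 0 0 -0.19 0 0 0;-0.03 0 0 -0.229 0.04 0 0;-0.08 0 0 -0.229 0.11 0 0;-0.13 0 0 -0.229 0.2 0 0;-0.18 0 0 -0.229 0.29 0 0;-0.217 0 0 -0.229 0.38 0 0;-0.217 0 0 -0.229 0.45 -0.006 0;-0.217 0 0 -0.229 0.48 -0.006 0;-0.217 0 0 -0.229 0.494 -0.006 0;-0.217 0 0 -0.229 0.494 -0.006 0;-0.217 0 0 -0.229 0.494 -0.006 0"}}

```text
time_s: 16.95
eef_pos: [0.4211, -0.3122, 0.1187]
tool_rot: [-0.038, -0.706, -0.04, 0.707]
wrist_force: [-0.3, 1.0, -0.7]
finger_gap: 0.0235
```

Run:
```python
from plan import *
did([-.217,0,0,-.229,.494,-.006]); st()
s=ctrl.state(); im=ctrl.get_image("wrist")[:,:,::-1]; cv2.imwrite("pics/w7.png",im)
row([.4216,-.3145,.0077],-83.8)
```

```text
t 16.95 pos [ 0.4211 -0.3122  0.1187] psi -83.7 q [-0.85  0.55  1.78  0.    0.82  0.61] F [-0.3  1.  -0.7] gap 0.0235
cmd [ 0.4217 -0.3143  0.12  ] err [-0.0007  0.0021 -0.0012]
row [0.    0.    0.002] [0.225 0.001 0.   ] rows>= 2.2
```

View pics/w7.png

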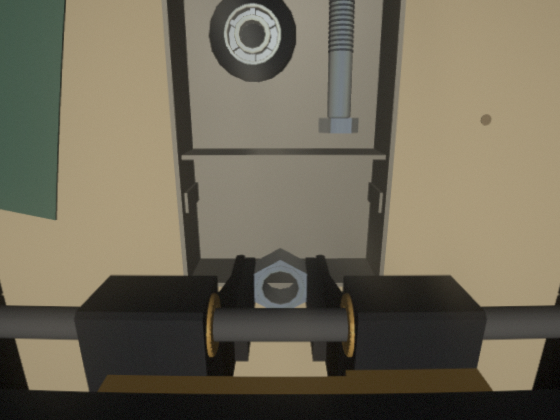

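>>> {"api": "jog_arm", "payload": {"series": "0 0 0 0.06 0 0 0;0 0 0 0.12 0 0 0;0 0 0 0.17 0 0 0;0 0 0 0.2 0 0 0;0 0 0 0.218 0 0 0;0 0 0 0.225 0 0 0;0 0 0 0.225 0 0 0;0 0 0 0.225 0 0 0;0 0 0 0.225 0 0 0.4;0 0 0 0.225 0 0 0.4;0 0 0 0.225 0 0 0.4;0 0 0 0.2 0 0 0.4;0 0 0 0.15 0 0 0.4;0 0 0 0.08 0 0 0.4;0 0 0 0 0 0 0.6;0 0 0 -0.06 0 0 0.8"}}

```text
time_s: 18.6
eef_pos: [0.4218, -0.3147, 0.1521]
tool_rot: [0.039, 0.707, 0.038, -0.705]
wrist_force: [0.3, -0.6, 0.3]
finger_gap: 0.0443
```

Run:
```python
from plan import *
did([0,0,0,-.06,0,0]); st()
s=ctrl.state(); im=ctrl.get_image("wrist")[:,:,::-1]; cv2.imwrite("pics/w8.png",im)
row([.615,-.08,.15],-90)
```

```text
t 18.6 pos [ 0.4218 -0.3147  0.1521] psi -83.8 q [-0.85  0.5   1.75  0.    0.89  0.61] F [ 0.3 -0.6  0.3] gap 0.0443
cmd [ 0.4217 -0.3144  0.15  ] err [ 0.     -0.0004  0.0021]
row [0.103 0.    0.002] [ 0.001 -0.424 -0.435] rows>= 6.1
```

View pics/w8.png

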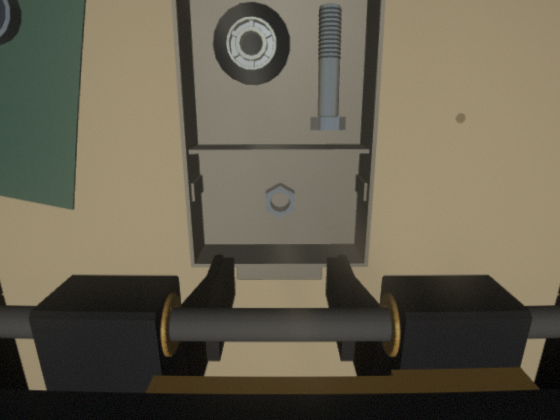

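Nut (281,201) sits flat in the small compartment, and the wheel and long bolt are apart in the large one. Next is the foot.

>>> {"api": "jog_arm", "payload": {"series": "0.02 0 0 0 -0.04 -0.04 1;0.06 0 0 0 -0.1 -0.1 1;0.103 0 0 0 -0.17 -0.17 1;0.103 0 0 0 -0.24 -0.24 1;0.103 0 0 0 -0.3 -0.31 1;0.103 0 0 0 -0.36 -0.37 1;0.103 0 0 0 -0.4 -0.41 1;0.103 0 0 0 -0.424 -0.435 1;0.103 0 0 0 -0.424 -0.435 1;0.103 0 0 0 -0.424 -0.435 1"}}

```text
time_s: 19.65
eef_pos: [0.614, -0.0806, 0.1491]
tool_rot: [-0.0, -0.707, -0.0, 0.708]
wrist_force: [0.5, -0.5, -0.6]
finger_gap: 0.0872
```

Run:
```python
from plan import *
did([.103,0,0,0,-.424,-.435]); st()
s=ctrl.state(); im=ctrl.get_image("wrist")[:,:,::-1]; cv2.imwrite("pics/w9.png",im)
np.save("w9.npy",np.r_[s["eef_pos"],s["tool_rot"]])
row([.652,-.080,.012],-90)
```

```text
t 19.65 pos [ 0.614  -0.0806  0.1491] psi -90.0 q [-0.31  0.61  1.51 -0.    1.02  1.26] F [ 0.5 -0.5 -0.6] gap 0.0872
cmd [ 0.615  -0.0801  0.1504] err [-0.0011 -0.0006 -0.0013]
row [0.    0.    0.002] [ 0.277  0.    -0.074] rows>= 2.9
```

View pics/w9.png

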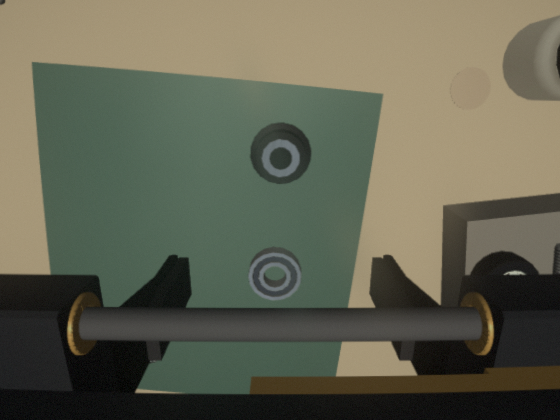

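Run:
```python
from plan import *
im=cv2.imread("pics/w9.png"); a=np.load("w9.npy"); S={"eef_pos":a[:3],"tool_rot":a[3:]}
P=campose(ctrl,"wrist",S)
print(ray(*P,[(281,158.5),(280.5,153)],[.030,.008]))
```

```text
[[ 0.65202813 -0.08097819  0.03      ]
 [ 0.65308439 -0.08063762  0.008     ]]
```

>>> {"api": "jog_arm", "payload": {"series": "0 0 0 0.05 0 -0.05 1;0 0 0 0.12 0 -0.075 1;0 0 0 0.2 0 -0.075 1;0 0 0 0.25 0 -0.075 1;0 0 0 0.27 0 -0.075 1;0 0 0 0.277 0 -0.075 0.8;0 0 0 0.277 0 -0.075 0.6;0 0 0 0.277 0 -0.075 0;0 0 0 0.277 0 -0.075 0;0 0 0 0.277 0 -0.075 0;0 0 0 0.277 0 -0.075 0;0 0 0 0.277 0 -0.075 0;0 0 0 0.277 0 -0.075 0"}}

```text
time_s: 21.0
eef_pos: [0.6525, -0.08, 0.011]
tool_rot: [0.0, 0.707, 0.0, -0.707]
wrist_force: [-0.7, -0.6, 2.6]
finger_gap: 0.0396
```

Run:
```python
from plan import *
did([0,0,0,.277,0,-.075]); st()
th=np.radians(3.6); c=np.array([.4766,.3275])
f=lambda x,y:c+np.array([x*np.cos(th)-y*np.sin(th),x*np.sin(th)+y*np.cos(th)])
print(f(.038,0),f(-.03,0))
row(list(f(.038,0))+[.15],-86.4)
```

```text
t 21.0 pos [ 0.6525 -0.08    0.011 ] psi -90.0 q [-0.29  0.84  1.48 -0.    0.82  1.28] F [-0.7 -0.6  2.6] gap 0.0396
cmd [ 0.6525 -0.0798  0.0119] err [-0.     -0.0002 -0.0009]
[0.51452502 0.32988604] [0.4466592  0.32561628]
row [-0.06   0.     0.002] [-0.275 -0.82   0.276] rows>= 9.1
```

>>> {"api": "jog_arm", "payload": {"series": "0 0 0 -0.04 0 0 0;0 0 0 -0.11 0 0 0;0 0 0 -0.19 -0.02 0 0;0 0 0 -0.25 -0.07 0.01 0;0 0 0 -0.275 -0.14 0.04 0;-0.03 0 0 -0.275 -0.22 0.07 0;-0.06 0 0 -0.275 -0.31 0.1 0;-0.06 0 0 -0.275 -0.4 0.13 0;-0.06 0 0 -0.275 -0.49 0.16 0;-0.06 0 0 -0.275 -0.58 0.19 0;-0.06 0 0 -0.275 -0.67 0.22 0;-0.06 0 0 -0.275 -0.74 0.25 0;-0.06 0 0 -0.275 -0.79 0.27 0;-0.06 0 0 -0.275 -0.82 0.276 0;-0.06 0 0 -0.275 -0.82 0.276 0;-0.06 0 0 -0.275 -0.82 0.276 0"}}

```text
time_s: 22.6
eef_pos: [0.5145, 0.3292, 0.1479]
tool_rot: [0.023, 0.707, 0.022, -0.707]
wrist_force: [0.7, -0.4, -0.6]
finger_gap: 0.0394
```

Run:
```python
from plan import *
did([-.06,0,0,-.275,-.82,.276]); st()
s=ctrl.state(); im=ctrl.get_image("wrist")[:,:,::-1]; cv2.imwrite("pics/w10.png",im)
np.save("w10.npy",np.r_[s["eef_pos"],s["tool_rot"]])
```

```text
t 22.6 pos [0.5145 0.3292 0.1479] psi -86.4 q [ 0.39  0.6   1.54 -0.    1.    1.89] F [ 0.7 -0.4 -0.6] gap 0.0394
cmd [0.5143 0.3299 0.1502] err [ 0.0002 -0.0007 -0.0023]
```

View pics/w10.png

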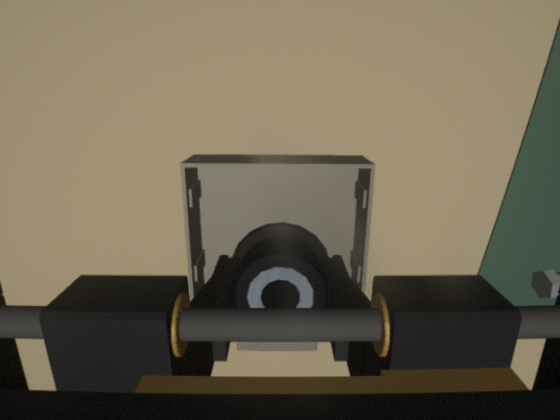

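Run:
```python
from plan import *
a=np.load("w10.npy"); S={"eef_pos":a[:3],"tool_rot":a[3:]}
P=campose(ctrl,"wrist",S)
X=ray(*P,[(184.5,163),(371,163)],.045)[:,:2]; print(X)
d=X[0]-X[1]; t=np.arctan2(-d[0],d[1]); print(np.linalg.norm(d),np.degrees(t))
u=np.array([np.cos(t),np.sin(t)]);v=np.array([-u[1],u[0]]); c=X.mean(0)-.075*u; print("c",c)
q=S["eef_pos"][:2]; print("tcp",(q-c)@u,(q-c)@v)
```

```text
[[0.54777717 0.40011805]
 [0.55613475 0.26688257]]
0.13349735276726662 3.589339722315855
c [0.47710308 0.32880495]
tcp 0.03738051621180428 -0.001973530816569413
```

>>> {"api": "jog_arm", "payload": {"series": "0 0 0 0.08 0 0 0;0 0 0 0.15 0 0 0;0 0 0 0.21 0 0 0;0 0 0 0.25 0 0 0;0 0 0 0.265 0 0 0;0 0 0 0.272 0 0 0;0 0 0 0.272 0 0 0;0 0 0 0.272 0 0 0;0 0 0 0.272 0 0 0.6;0 0 0 0.272 0 0 0.6;0 0 0 0.272 0 0 0.6;0 0 0 0.25 0 0 0.6;0 0 0 0.2 0 0 0.6;0 0 0 0.12 0 0 0.6;0 0 0 0.03 0 0 0.6;0 0 0 0 0 0 0.6"}}

```text
time_s: 24.25
eef_pos: [0.5167, 0.3312, 0.1537]
tool_rot: [0.021, 0.71, 0.024, -0.704]
wrist_force: [-0.1, 0.4, -0.2]
finger_gap: 0.0523
```

Run:
```python
from plan import *
im=cv2.imread("pics/w6.png"); a=np.load("w6.npy"); S={"eef_pos":a[:3],"tool_rot":a[3:]}
P=campose(ctrl,"wrist",S)
# zoom w6z right: x0=400, scale 5, offset (80,180)
def px(x,y): return ((x-400+.5)/5+80-.5,(y+.5)/5+180-.5)
# shank outline pairs across: near head (510..)  upper/lower edges
A=[(512,142),(550,220)];
print(ray(*P,[px(520,178),px(745,112)],[.0125,.0105]))  # axis near head, axis near tip
print("silhouette up",ray(*P,[px(540,130),px(720,70)],.012)[:,:2].tolist(),"low",ray(*P,[px(580,216),px(755,155)],.012)[:,:2].tolist())
print("head end top edge",ray(*P,[px(436,182),px(470,257)],.025)[:,:2], "tip", ray(*P,[px(765,115)],.010))
did([0,0,0,0,0,0]); st()
```

```text
[[0.45543693 0.08135947 0.0125    ]
 [0.46168816 0.04118986 0.0105    ]]
silhouette up [[0.46316389497079336, 0.0760318800836273], [0.4696202048236813, 0.04317786827836877]] low [[0.4474419247362468, 0.07299379337608225], [0.4544738227270477, 0.04056291292963085]]
head end top edge [[0.45955115 0.08879082]
 [0.4462471  0.08660584]] tip [[0.46065272 0.03812283 0.01      ]]
t 24.25 pos [0.5167 0.3312 0.1537] psi -86.3 q [0.39 0.59 1.53 0.   1.01 1.9 ] F [-0.1  0.4 -0.2] gap 0.0523
cmd [0.5143 0.3299 0.1502] err [0.0023 0.0013 0.0035]
```

Run:
```python
from plan import *
row([.46,.15,.15],-28)
```

```text
row [-0.973 -0.001  0.002] [-0.     0.352  0.131] rows>= 6.8
```

>>> {"api": "jog_arm", "payload": {"series": "-0.1 0 0 0 0.04 0.01 0.7;-0.22 0 0 0 0.1 0.03 0.7;-0.36 0 0 0 0.16 0.05 0.7;-0.5 0 0 0 0.22 0.08 0.7;-0.64 0 0 0 0.28 0.1 0.7;-0.78 0 0 0 0.33 0.12 0.7;-0.9 0 0 0 0.352 0.131 0.7;-0.973 0 0 0 0.352 0.131 0.7;-0.973 0 0 0 0.352 0.131 0.7"}}

```text
time_s: 25.15
eef_pos: [0.4599, 0.1497, 0.1489]
tool_rot: [0.364, 0.607, 0.364, -0.606]
wrist_force: [-0.3, 0.2, -0.6]
finger_gap: 0.061
```

Run:
```python
from plan import *
did([-.973,0,0,0,.352,.131]); st(); row([.4575,.05,.15],11.6)
```

```text
t 25.15 pos [0.4599 0.1497 0.1489] psi -28.1 q [0.08 0.45 1.86 0.   0.83 0.57] F [-0.3  0.2 -0.6] gap 0.061
cmd [0.4601 0.1501 0.1499] err [-0.0002 -0.0004 -0.001 ]
row [-0.66  -0.002  0.   ] [-0.001  0.089  0.179] rows>= 4.6
```

>>> {"api": "jog_arm", "payload": {"series": "-0.12 0 0 0 0.02 0.04 0.7;-0.26 0 0 0 0.05 0.1 0.7;-0.4 0 0 0 0.07 0.14 0.7;-0.54 0 0 0 0.089 0.179 0.7;-0.66 0 0 0 0.089 0.179 0.7;-0.66 0 0 0 0.089 0.179 0.7;-0.66 0 0 0 0.089 0.179 0.7"}}

```text
time_s: 25.85
eef_pos: [0.4574, 0.0505, 0.1484]
tool_rot: [0.547, 0.448, 0.547, -0.448]
wrist_force: [-0.6, 0.3, -0.1]
finger_gap: 0.0609
```

Run:
```python
from plan import *
did([-.66,0,0,0,.089,.179]); st()
s=ctrl.state(); im=ctrl.get_image("wrist")[:,:,::-1]; cv2.imwrite("pics/w11.png",im)
np.save("w11.npy",np.r_[s["eef_pos"],s["tool_rot"]])
```

```text
t 25.85 pos [0.4574 0.0505 0.1484] psi 11.4 q [-0.13  0.43  1.91  0.    0.8  -0.33] F [-0.6  0.3 -0.1] gap 0.0609
cmd [0.4574 0.0502 0.1497] err [-0.      0.0003 -0.0013]
```

View pics/w11.png

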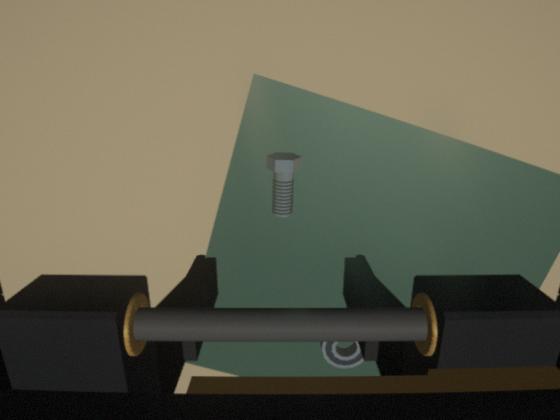

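Run:
```python
from plan import *
im=cv2.imread("pics/w11.png"); a=np.load("w11.npy"); S={"eef_pos":a[:3],"tool_rot":a[3:]}
P=campose(ctrl,"wrist",S)
f=im.astype(int); m=cv2.medianBlur((f[...,1]-f[...,2]>10).astype(np.uint8),3)==0
L=[]
for r in range(148,222,4):
    xs=np.where(m[r,258:310])[0]+258
    if len(xs): print(r,xs.min(),xs.max(),end="; "); L.append(((xs.min()+xs.max())/2,r))
L=np.array([l for l in L if 182<=l[1]<=214]); X=ray(*P,L,np.interp(L[:,1],[176,216],[.0125,.010]))[:,:2]
d=X[-1]-X[0]; print("\nangle",np.degrees(np.arctan2(d[1],d[0])))
he=ray(*P,[(284,153)],.024)[0]; he2=ray(*P,[(284,153)],.014)[0]; tp=ray(*P,[(282.5,217)],.009)[0]; tp2=ray(*P,[(282.5,217)],.015)[0];print(he,he2,tp,tp2)
print(X[0],X[-1])
cv2.imwrite("pics/w11z.png",cv2.resize(im[140:230,250:320],(467,600),interpolation=3))
```

```text
152 276 280; 156 267 300; 160 267 300; 164 266 300; 168 268 300; 172 274 294; 176 274 292; 180 273 292; 184 273 292; 188 273 292; 192 273 292; 196 273 292; 200 273 291; 204 273 291; 208 273 291; 212 273 291; 216 278 287; 
angle -79.45265016607958
[0.45239493 0.09211357 0.024     ] [0.45278307 0.09076868 0.014     ] [0.46258443 0.03681983 0.009     ] [0.46216038 0.0386869  0.015     ]
[0.45672945 0.06548171] [0.46120431 0.04144841]
```

View pics/w11z.png

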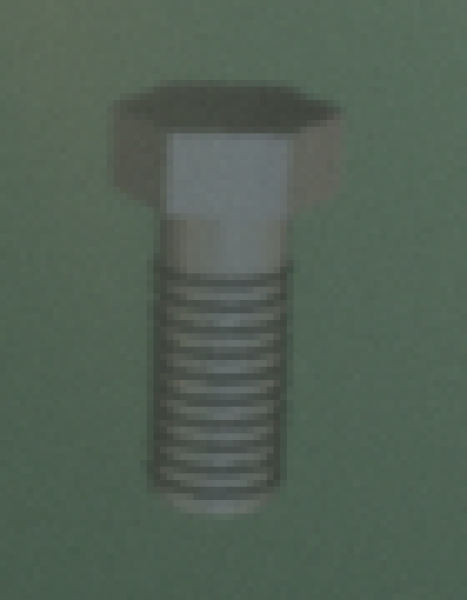

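Run:
```python
from plan import *
a=np.load("w11.npy"); S={"eef_pos":a[:3],"tool_rot":a[3:]}
P=campose(ctrl,"wrist",S)
print(ray(*P,[(284,159.8),(284,152.7),(283.5,172.3),(282.5,217)],[.026,.003,.026,.010]))
u=np.array([np.cos(np.radians(-79)),np.sin(np.radians(-79))])
h=np.array([.4535,.0877]); print(h+.022*u)
row([.4577,.0659,.006],11)
```

```text
[[0.45335805 0.08729584 0.026     ]
 [0.45316066 0.08953059 0.003     ]
 [0.4549208  0.07773448 0.026     ]
 [0.46251376 0.03713101 0.01      ]]
[0.4576978 0.0661042]
row [ 0.01  -0.002 -0.   ] [ 0.287  0.007 -0.03 ] rows>= 2.9
```

>>> {"api": "jog_arm", "payload": {"series": "0.01 0 0 0.08 0.005 -0.03 0.7;0.01 0 0 0.17 0.005 -0.03 0.7;0.01 0 0 0.23 0.005 -0.03 0.7;0.01 0 0 0.27 0.005 -0.03 0.6;0.01 0 0 0.287 0.005 -0.03 0.5;0.01 0 0 0.287 0.005 -0.03 0.5;0.01 0 0 0.287 0.005 -0.03 0;0.01 0 0 0.287 0.005 -0.03 0;0.01 0 0 0.287 0.005 -0.03 0;0.01 0 0 0.287 0.005 -0.03 0;0.01 0 0 0.287 0.005 -0.03 0;0.01 0 0 0.287 0.005 -0.03 0;0.01 0 0 0.287 0.005 -0.03 0;0.01 0 0 0.287 0.005 -0.03 0"}}

```text
time_s: 27.3
eef_pos: [0.4569, 0.0653, 0.0049]
tool_rot: [0.546, 0.45, 0.545, -0.45]
wrist_force: [0.0, 0.4, 6.0]
finger_gap: 0.0146
```

Run:
```python
from plan import *
did([.01,0,0,.287,.005,-.03]); st()
c=np.array([.4769,.3282]); th=np.radians(3.6)
x,y=-.031,.0
row([c[0]+x*np.cos(th),c[1]+x*np.sin(th),.15],3.6)
cv2.imwrite("pics/t12.png",cv2.resize(ctrl.get_image("top")[220:340,70:190,::-1],(600,600),interpolation=3))
```

```text
t 27.3 pos [0.4569 0.0653 0.0049] psi 11.0 q [-0.1   0.73  1.99 -0.    0.42 -0.29] F [0.  0.4 6. ] gap 0.0146
cmd [0.4568 0.0656 0.0062] err [ 0.0001 -0.0003 -0.0013]
row [ 0.123 -0.002 -0.   ] [-0.287  0.078 -0.516] rows>= 6.0
```

View pics/t12.png

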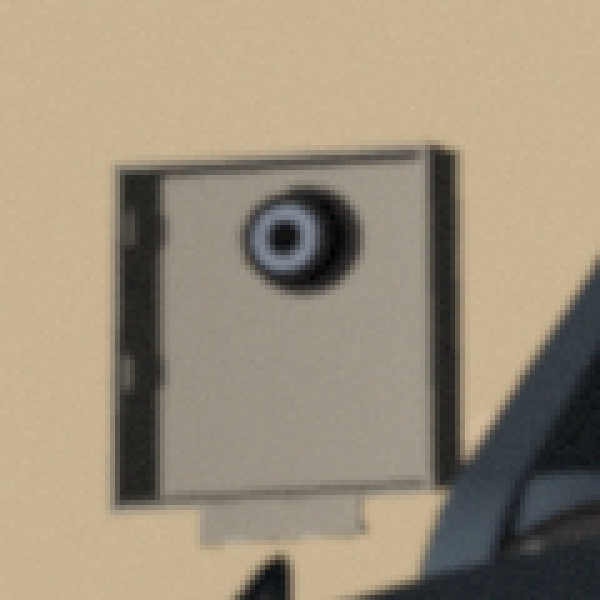

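The foot stands upright near the far end of the plain drawer, with the lip end clear. I now carry the short bolt over.

>>> {"api": "jog_arm", "payload": {"series": "0 0 0 -0.04 0 0 0;0 0 0 -0.11 0 0 0;0 0 0 -0.19 0 0 0;0 0 0 -0.26 0 -0.03 0;0.03 0 0 -0.287 0.01 -0.09 0;0.06 0 0 -0.287 0.02 -0.16 0;0.09 0 0 -0.287 0.03 -0.24 0;0.123 0 0 -0.287 0.05 -0.32 0;0.123 0 0 -0.287 0.06 -0.4 0;0.123 0 0 -0.287 0.07 -0.46 0;0.123 0 0 -0.287 0.078 -0.5 0;0.123 0 0 -0.287 0.078 -0.516 0;0.123 0 0 -0.287 0.078 -0.516 0;0.123 0 0 -0.287 0.078 -0.516 0"}}

```text
time_s: 28.75
eef_pos: [0.4449, 0.325, 0.1476]
tool_rot: [0.515, 0.483, 0.516, -0.485]
wrist_force: [0.0, 0.1, -1.2]
finger_gap: 0.0151
```

Run:
```python
from plan import *
did([.123,0,0,-.287,.078,-.516]); st()
s=ctrl.state(); im=ctrl.get_image("wrist")[:,:,::-1]; cv2.imwrite("pics/w13.png",im)
np.save("w13.npy",np.r_[s["eef_pos"],s["tool_rot"]])
c=np.array([.4769,.3282]); th=np.radians(3.6); q=s["eef_pos"][:2]-c; print("tcp in drawer",q[0]*np.cos(th)+q[1]*np.sin(th),-q[0]*np.sin(th)+q[1]*np.cos(th))
```

```text
t 28.75 pos [0.4449 0.325  0.1476] psi 3.6 q [ 0.43  0.53  1.69 -0.    0.92  0.37] F [ 0.   0.1 -1.2] gap 0.0151
cmd [0.4458 0.3261 0.1502] err [-0.0009 -0.0011 -0.0026]
tcp in drawer -0.032118678430955436 -0.0012148540110524814
```

View pics/w13.png

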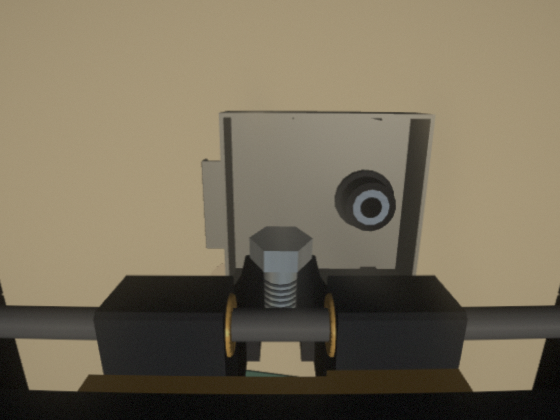

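>>> {"api": "jog_arm", "payload": {"series": "0 0 0 0.08 0 0 0;0 0 0 0.15 0 0 0;0 0 0 0.21 0 0 0;0 0 0 0.25 0 0 0;0 0 0 0.275 0 0 0;0 0 0 0.285 0 0 0;0 0 0 0.285 0 0 0;0 0 0 0.285 0 0 0;0 0 0 0.285 0 0 0.27;0 0 0 0.285 0 0 0.27;0 0 0 0.285 0 0 0.27;0 0 0 0.26 0 0 0.27;0 0 0 0.2 0 0 0.27;0 0 0 0.12 0 0 0.27;0 0 0 0.03 0 0 0.27;0 0 0 0 0 0 0.5;0 0 0 -0.1 0 0 0.6;0 0 0 -0.1 0 0.06 0.6;0 0 0 -0.1 0 0.12 0.6"}}

```text
time_s: 30.7
eef_pos: [0.4503, 0.2666, 0.201]
tool_rot: [0.517, 0.485, 0.515, -0.481]
wrist_force: [0.4, 0.4, -0.2]
finger_gap: 0.0472
```

Run:
```python
from plan import *
did([0,0,0,-.1,0,.12]); st()
s=ctrl.state(); im=ctrl.get_image("wrist")[:,:,::-1]; cv2.imwrite("pics/w14.png",im)
cv2.imwrite("pics/t14.png",ctrl.get_image("top")[:,:,::-1])
```

```text
t 30.7 pos [0.4503 0.2666 0.201 ] psi 3.8 q [ 0.32  0.42  1.71 -0.    1.    0.26] F [ 0.4  0.4 -0.2] gap 0.0472
cmd [0.4497 0.2661 0.2001] err [0.0007 0.0005 0.0009]
```

View pics/w14.png

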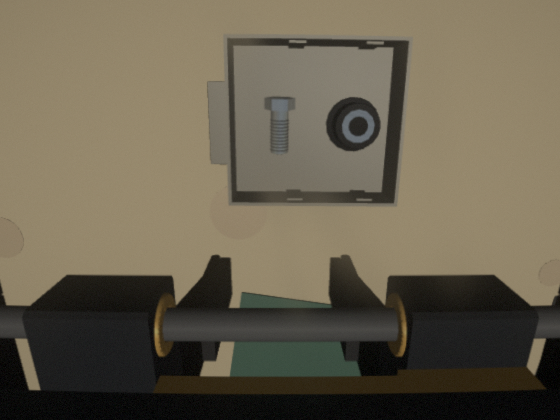

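View pics/t14.png

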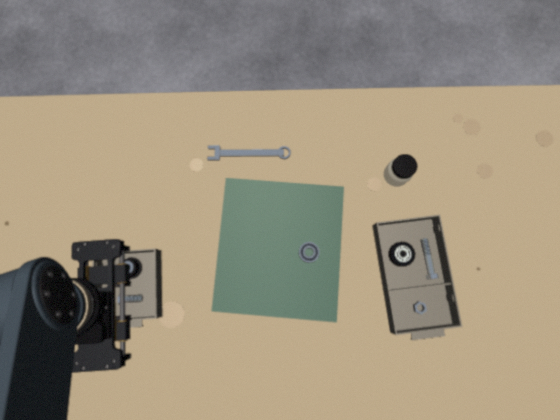

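The wrist view shows the short bolt (280,125) and the foot (354,124) standing apart in the plain drawer. The top view shows the wheel (402,253), long bolt (429,260) and nut (419,307) in the divided drawer.

Run:
```python
from plan import *
a=cv2.imread("pics/top0.png").astype(int);b=cv2.imread("pics/t14.png").astype(int)
for n,(x0,y0,x1,y1) in dict(bearing=(296,240,322,264),spanner=(200,142,296,164),jar=(384,150,420,186)).items():
    d=np.abs(cv2.GaussianBlur((a-b)[y0:y1,x0:x1].astype(np.float32),(3,3),0)); print(n,d.mean().round(1),d.max().round(1))
cv2.imwrite("pics/s15.png",cv2.resize(ctrl.get_image("scene")[80:370,200:510,::-1],(640,600),interpolation=3))
```

```text
bearing 4.1 6.6
spanner 5.5 9.0
jar 4.0 8.7
```

View pics/s15.png

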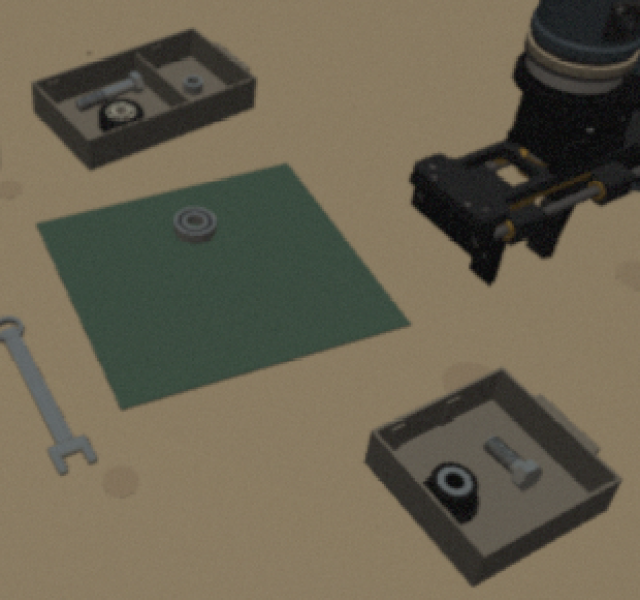

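All five parts lie flat and apart in the scene view. The bearing, spanner and jar are unmoved, with only an overall brightness change between the before and after pictures, and the gripper is clear of everything.

```bash
python3 -c "
from cell import ctrl
print(ctrl.finish_job())"
```

```text
the job is handed in; nothing more can be done
None
```

Both kits are made up and the job is handed in, at about 31 s of the 120 s allowed. I placed the parts in the order asked:
- **Divided drawer:** the wheel and long bolt are side by side in the large compartment, and the nut is alone in the small compartment at the handle end.
- **Plain drawer:** the rubber foot is standing on its flange, with the short bolt lying clear of it.

The last wrist, top and scene pictures show every part flat on its drawer floor and apart from the others. Comparing the top pictures from before and after shows the bearing, spanner and jar unmoved. The gripper is up and open, touching nothing. No check failed; position measurements from different cameras differed by only 1–3 mm.

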